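Empty the key-return bin into its tray

ROBOT

A 6-joint arm with a two-finger parallel gripper is mounted at the origin on the work surface. World frame = base frame: x ahead of the robot, y to its left, z up, the work surface at z = 0. Lengths are in mm, angles in rad, forces in N, time in s.
With the tool pointing down it reaches from about 400 to 925 mm from the base axis. Payload 12.5 kg.
Tool frame: the origin (TCP) lies at the very end of the fingers, on their centre line; the grasp point (between the pads) lies behind it (env.grip_depth is the z of the grasp point in the tool frame, in mm); z points along the fingers, y is the line along which they close (so a half turn about z gives the same grasp; the last joint's range is limited). The gripper opens to 95 mm and grips with 3 to 60 N. Pads are 20 mm wide; open, the fingers measure 119 mm over their backs; the gripper's body (75 mm by 180 mm) begins 59 mm behind the grasp point.
Start: joints at [1.146, 0.491, 1.559, -0, 1.092, -0.106], TCP at [195.875, 593.531, 214.661] pointing down, gripper open.
Joint ranges: [-3.1, 3.1], [-0.84, 2.19], [0.05, 2.79], [-1.13, 4.28], [0.06, 2.93], [-2.69, 2.69]. Speed limits (rad/s): [2.22, 2.22, 2.79, 3.14, 3.14, 3.14].

INTERFACE

Orientations are given as [roll, pitch, yaw] about the fixed x, y, z axes, in that order (R = Rz(yaw) Ry(pitch) Rx(roll)).
In Python, from cell import env, optics gives the robot as it stands.
- The arm moves only by the tool step_arm, never from a script. Its argument "moves" is a list of rows, each an object of numbers: "tx", "ty", "tz": the shift along the tool's x, y, z in mm; "roll": the turn about the tool's z in rad. In form: [{"tx": .., "ty": .., "tz": .., "roll": ..}, ...]. A call has 1 to 12 rows; each row is the pose to reach, as a shift and turn from the pose commanded when the call began, along the tool's axes at that moment; what a row does not reach only later rows make up. A row lasts 1/12 s, in which the tool goes at most 41.7 mm and 7.16 degrees, less where a joint would pass 70% of its speed; a pose out of reach is approached as far as the arm can. A call with a gripper value outside its range is refused whole. "grip" is the finger opening in mm, from 0 to 95.1, set as the call begins (left out, the last holds). The fingers move at their own pace and stop on an object; the grip force is fixed at half the most. Time passes only in rows, so rows that repeat a pose let the fingers close. It gives the time, the measured TCP pose, the force, the opening and the grip force at its end, in the units of the state.
- env.state(): the state, without advancing time (a new reading comes with each control period).
- optics.read_camera(name): name is "side" or "top"; returns a dict with "pixels" (420x560x3 uint8, blue, green, red), "mtx" (3x3 intrinsics, pixels), "dist" ([k1, k2, p1, p2, k3] as OpenCV has them; the pictures are not rectified), "view" (4x4, takes a point from world to camera coordinates). Camera axes: x right, y down, z forward; pixel columns grow to the right and rows downward; lengths in mm; the calibration is good to about 2 mm. A picture is of the moment at which its call begins. There is no depth.
- env.job_done(): hands the job in; it is judged then, once.
The state is a dict: "t": time; "joints": joint angles; "qvel": joint speeds; "tau": joint torques, N m; "eef_pos": TCP position; "tcp_rot": TCP orientation; "ft_force": force on the tool from outside, world axes, zero at the start; "moment": the same for the moment, N m; "opening": opening from 0.0 (shut) to 1.0 (fully open); "grip_force": force on a finger pad.
Only numpy, scipy, OpenCV 4.12 (cv2) and the standard library are available. Lean on these libraries where they do the work, as an engineer would, in place of code of your own. Each camera call takes 0.05 s, during which the arm holds its last target. There are 200 camera calls.

TASK

Slide the empty aluminium tray along the counter, without lifting it, onto the marked place under the lip of the tilting steel bin, so that it sits squarely inside the four black corner marks. Then tip the bin by its handle so that all three fobs drop into the tray, and swing the bin fully back to level. Leave the tray on its marks with the fobs in it, and do not disturb the jar, the key or the tag holder.

Things in the scene. Friction and masses are not known exactly. Their poses are not given: they have to be found in the camera images.
- stand: fixed dark steel stand of the tilting bin. Origin on the counter straight below the hinge, which runs along y at height 85 mm; +x points away from the marked place. Side cheeks 6 mm thick at y = +-77 mm: above 64 mm height (to 98) they span x = -9 to 140 mm, below that 40 to 140 mm, as does the 6 mm base plate. So the tray's far edge fits under the lip
- spot (a point): centre, on the counter, of the marked place: a rectangle given by four flat black L-shaped corner marks, inner size 160 mm (x) by 190 mm (y), 62 mm in front (-x) of the hinge. Axes as the stand's; the tray's x goes along x, either way round
- bin (a joint): tilt of the steel scoop bin, rad: 0 level (start) to 1.45 tipped to -x over the marked place. Stiff hinge: stays where left, about 5 N at the handle moves it. Floor 130 x 130 mm from the hinge back, 85 mm high when level; walls 4 mm, back 85 mm high, sides 45 mm in front, 85 mm behind; open front and top. Fobs slide off the lip at the hinge at about 1.2 or more
- handle (a point): middle of the bin's handle: a round steel bar 12 mm thick, 110 mm long along y, 45 mm above the bin's back wall on two 10 mm posts at its ends. When level it is 127 mm behind (+x) the hinge and 130 mm above it; it swings about the hinge with the bin
- tray: empty open aluminium tray, 150 mm (x) by 180 mm (y) by 35 mm high, walls and floor 4 mm, about 0.45 kg. Origin at the centre of its underside. It starts to the left or the right of the bin
- fob1: chunky yellow rubber key fob, 62 x 30 x 14 mm, rounded block with a narrower tab at -x; starts lying flat in the steel bin. Origin in its underside, near the middle
- fob2: chunky yellow rubber key fob, 62 x 30 x 14 mm, rounded block with a narrower tab at -x; starts lying flat in the steel bin. Origin in its underside, near the middle
- fob3: chunky yellow rubber key fob, 62 x 30 x 14 mm, rounded block with a narrower tab at -x; starts lying flat in the steel bin. Origin in its underside, near the middle
- jar: bystander: squat olive glass jar with a cork lid, 84 mm across, 75 mm high; origin at the centre of its underside
- key: bystander: flat nickel key, 98 mm long, 32 mm bow, 5 mm thick, lying on the counter
- tag_holder: bystander: grey aluminium desk holder for locker tags, 85 mm wide, 60 mm deep, about 65 mm high; origin at the centre of its underside
Not all that is in view belongs to the job. There is more than one size of the tray; the one meant has the size given above. Leave any red look-alike of the fob2 alone.

How it is judged:
By the outcome, as a careful person would: the job done as asked, in the order asked, and still so for the second after the job is handed in, with the robot touching nothing.
It also fails if it takes over 72 s, if anything falls off the work surface, if the arm or the gripper's body presses on something with over 40 N, if the wrist force passes 120 N, or if a joint passes its speed limit or range.

## Working session

There is one attempt and no reset: what is moved stays moved. The work goes in short steps, Python scripts to look and compute and a tool call to move; the robot and the scene stay as the last step left them, time stands still between calls to the robot, and variables do not carry over. Pictures are saved under pics/ and viewed, at most 13 in all, crops included, and the job is handed in when it is done.

Besides the shell and the picture viewer there is one more tool, called after "Emit:" as name([rows], argument=value, ...), one row to a line, values as JSON. step_arm: Moves the arm, as the interface text tells. Its arguments: {"type":"object","properties":{"moves":{"type":"array"},"grip":{"type":"number"}},"required":["moves"]}

```bash
ls; mkdir -p pics; python3 - <<'E'
from cell import env, optics
import cv2
for n in("top","side"):
    r=optics.read_camera(n); cv2.imwrite(f"pics/{n}0.png",cv2.resize(r["pixels"],(800,600),interpolation=cv2.INTER_CUBIC)); print(r["mtx"],r["dist"],r["view"])
s=env.state(); print(s, env.grip_depth)
E
```

```text
pics
[[438.79855169   0.         276.35526334]
 [  0.         438.79855169 211.40438398]
 [  0.           0.           1.        ]] [-0.08709763  0.          0.          0.          0.        ] [[-8.37142461e-02 -9.96484797e-01  3.15832092e-03 -1.32493704e+01]
 [-9.71343158e-01  8.08937588e-02 -2.23491987e-01  5.53966410e+02]
 [ 2.22450879e-01 -2.17772767e-02 -9.74700650e-01  1.01390548e+03]
 [ 0.00000000e+00  0.00000000e+00  0.00000000e+00  1.00000000e+00]]
[[485.65621809   0.         283.7633266 ]
 [  0.         485.65621809 211.14444794]
 [  0.           0.           1.        ]] [0.00453942 0.         0.         0.         0.        ] [[-9.97790956e-01 -6.64114189e-02 -1.65295544e-03  5.24594387e+02]
 [-4.20229827e-02  6.50249826e-01 -7.58557337e-01  1.60928114e+02]
 [ 5.14517031e-02 -7.56812188e-01 -6.51604201e-01  1.44395598e+03]
 [ 0.00000000e+00  0.00000000e+00  0.00000000e+00  1.00000000e+00]]
{'t': 0.1, 'joints': array([ 1.14642067e+00,  4.91509074e-01,  1.55938816e+00, -3.19993301e-05,
        1.09166271e+00, -1.05591879e-01]), 'qvel': array([-0.00010511, -0.00227379, -0.00048492, -0.00027198,  0.0014329 ,
       -0.00065871]), 'tau': array([ 2.95417427e-03, -6.13622403e+01, -2.58606845e+01,  6.93398318e-02,
        4.70372743e-02, -7.03092905e-05]), 'eef_pos': array([195.77842366, 593.32906227, 214.11420929]), 'tcp_rot': array([-3.14062776e+00, -7.37247375e-05,  2.82282360e+00]), 'ft_force': array([-0.88770245,  0.6943808 , -0.33605303]), 'moment': array([-6.50658749e-05,  2.59857626e-02,  4.93154863e-04]), 'grip_force': 0.0, 'opening': 1.001378550344836} -18.8
```

View pics/top0.png

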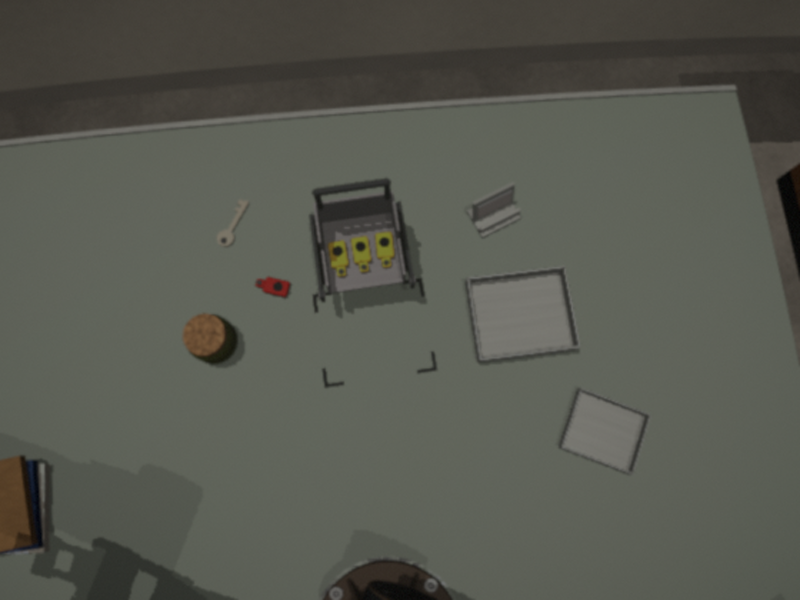

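View pics/side0.png

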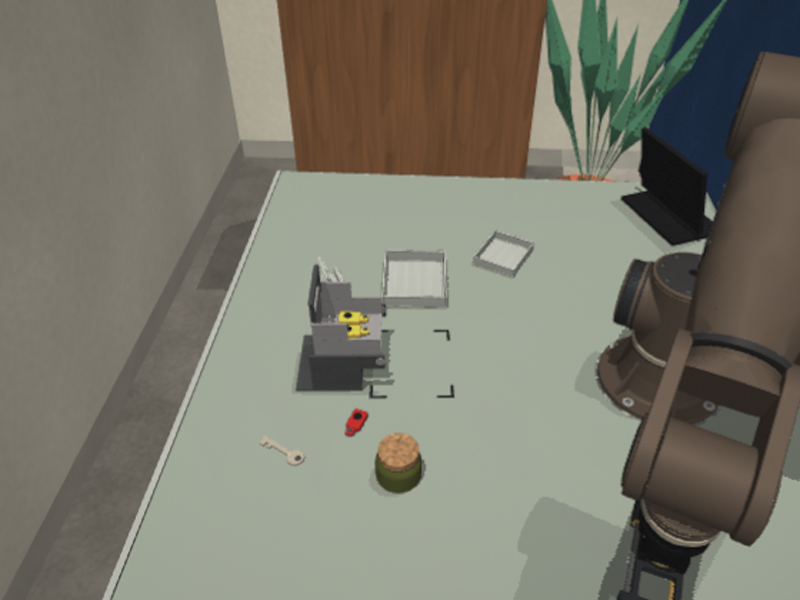

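The top view shows the large tray at about (522,315) of the 800x600 picture, to the right of the bin. The corner marks are at (325,385), (435,370), (315,295) and (422,290), and the handle runs from (317,190) to (388,183). The fobs are in the bin. Next I enlarge both views.

```bash
python3 - <<'E'
from cell import env, optics
import cv2
p=optics.read_camera("top")["pixels"]; cv2.imwrite("pics/topc.png",cv2.resize(p[120:280,210:410],(800,640),interpolation=cv2.INTER_CUBIC)[:600])
p=optics.read_camera("side")["pixels"]; cv2.imwrite("pics/sidec.png",cv2.resize(p[170:290,195:355],(800,600),interpolation=cv2.INTER_CUBIC))
E
```

```text
(no output)
```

View pics/topc.png

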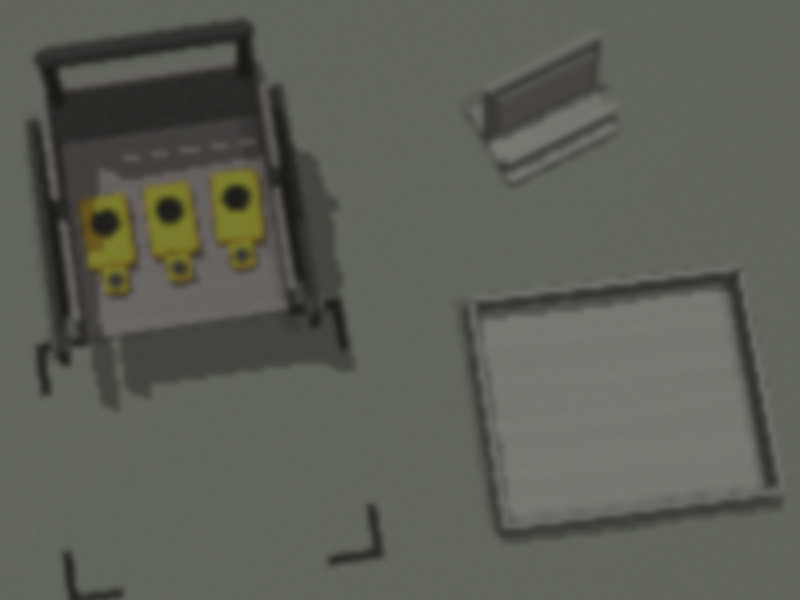

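View pics/sidec.png

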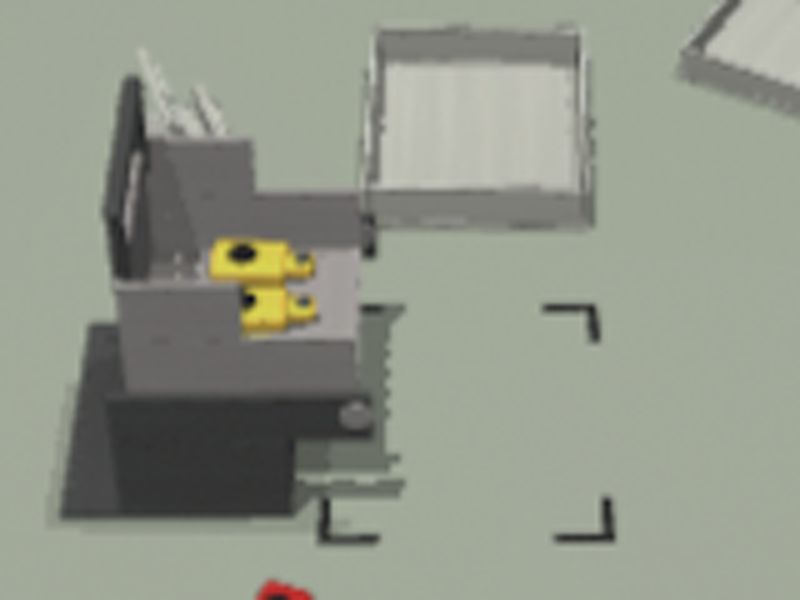

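Top crop: inner corners of the marks are at about (76,594), (374,551) and (46,350). The tray's rim corners are at (463,302), (740,271), (780,493) and (500,533), and the handle ends at (42,58) and (249,30). Side crop: the mark corners are at (328,537), (606,535) and (593,312), the tray rim at (376,28), (582,29), (593,192) and (366,190), and the handle runs from (131,80) to (112,214).

```bash
cat > h.py <<'E'
import numpy as np, cv2
from scipy.optimize import least_squares
from cell import env, optics
C={}
def cam(n):
    if n not in C: C[n]=optics.read_camera(n)
    return C[n]
def proj(n,P):
    c=cam(n); V=np.array(c["view"]); return cv2.projectPoints(np.float64(P).reshape(-1,1,3),cv2.Rodrigues(V[:3,:3])[0],V[:3,3],c["mtx"],np.float64(c["dist"]))[0].reshape(-1,2)
def T(uv): return (np.float64(uv)+.5)/4-.5+[210,120]
def S(uv): return (np.float64(uv)+.5)/5-.5+[195,170]
def rz(a): return np.array([[np.cos(a),-np.sin(a),0],[np.sin(a),np.cos(a),0],[0,0,1]])
def fit(obs,x0):
    # obs: list of (cam, local pts, uv px); x = x,y,yaw,(z)
    f=lambda x:np.concatenate([(proj(n,np.float64(L)@rz(x[2]).T+[x[0],x[1],x[3] if len(x)>3 else 0])-uv).ravel() for n,L,uv in obs])
    r=least_squares(f,x0,x_scale=[100,100,1,30][:len(x0)]); return r.x, f(r.x).reshape(-1,2)
def tri(a,b,x0=(700,0,100)):
    r=least_squares(lambda X:np.r_[proj("top",X)[0]-a,proj("side",X)[0]-b],x0); return r.x,np.abs(r.fun).max()
E
python3 - <<'E'
from h import *
np.set_printoptions(precision=2,suppress=True)
# left=+y
FL,FR,RL=[-80,95,0],[-80,-95,0],[80,95,0]
x,r=fit([("top",[FL,FR,RL],T([(76,594),(374,551),(46,350)])),("side",[RL,FL,FR],S([(328,537),(606,535),(593,312)]))],[500,0,0]); print("spot",x,r.tolist())
a,b=75,90
print("tray",*fit([("top",[[a,b,0],[a,-b,0],[-a,-b,0],[-a,b,0]],T([(463,302),(740,271),(780,493),(500,533)])),("side",[[a,-b,0],[-a,-b,0],[-a,b,0],[a,b,0]],S([(376,28),(582,29),(593,192),(366,190)]))],[600,-200,0,35]))
h=rz(x[2])@[62,0,0]+[x[0],x[1],0]; print("hinge",h)
for y in(55,0,-55):
    P=h+rz(x[2])@[127,y,215]; print("handle pred",P,proj("top",P),proj("side",P))
for A,B in (((42,58),(112,214)),((249,30),(131,80))): print(tri(T(A),S(B)),T(A),S(B))
E
```

```text
spot [514.08 -17.69   0.06] [[-0.1051349055259152, 0.066876269984391], [-0.44452114420516864, 0.03466752267513584], [-0.07388799042084315, 0.20921184541606408], [0.30184017164344823, -0.650269830236823], [-0.2489950586879104, -0.11351642272705931], [-0.31449329723045594, -0.2278738760728629]]
tray [ 520.16 -281.77    0.05   32.31] [[ 0.04 -0.38]
 [-0.5  -1.22]
 [ 0.66  0.42]
 [ 0.07 -0.11]
 [ 0.25  0.  ]
 [ 1.14  0.26]
 [ 0.25  0.36]
 [-0.04  0.22]]
hinge [575.97 -13.87   0.  ]
handle pred [699.33  48.86 215.  ] [[221.75 134.19]] [[217.86 211.23]]
handle pred [702.72  -6.04 215.  ] [[246.6  130.77]] [[220.   198.28]]
handle pred [706.12 -60.93 215.  ] [[271.37 127.41]] [[222.01 186.11]]
(array([700.7 ,  52.53, 213.67]), np.float64(0.16169492548536368)) [220.12 134.12] [217.  212.4]
(array([708.05, -62.23, 214.72]), np.float64(0.6172082626133033)) [271.88 127.12] [220.8 185.6]
```

```bash
cat >> h.py <<'E'
def plan(*targets):
    s=env.state(); p=np.array(s["eef_pos"]); y=s["tcp_rot"][2]
    print("t%.2f pos"%s["t"],p.round(1),"yaw %.4f"%y,"F",np.round(s["ft_force"],1),"op %.3f gf %.1f"%(s["opening"],s["grip_force"]),"j6 %.2f"%s["joints"][5])
    for X,Y,Z,W in targets:
        d=np.array([X,Y,Z])-p
        print("tx %.1f ty %.1f tz %.1f roll %.4f"%(d[0]*np.cos(y)+d[1]*np.sin(y),d[0]*np.sin(y)-d[1]*np.cos(y),-d[2],-((W-y+np.pi)%(2*np.pi)-np.pi)))
E
python3 -c "
from h import *
plan((520,60,280,3.19),(524.5,-370,120,3.19),(524.5,-370,60,3.19))"
```

```text
t0.30 pos [195.9 593.5 214.5] yaw 2.8228 F [-0.5 -0.4  0.3] op 1.001 gf 0.0 j6 -0.11
tx -475.0 ty -405.0 tz -65.5 roll -0.3672
tx -614.1 ty -811.9 tz 94.5 roll -0.3672
tx -614.1 ty -811.9 tz 154.5 roll -0.3672
```

Emit:
step_arm([
  {"tx":-475,"ty":-405,"tz":-65.5,"roll":-0.367},
  {"tx":-475,"ty":-405,"tz":-65.5,"roll":-0.367},
  {"tx":-475,"ty":-405,"tz":-65.5,"roll":-0.367},
  {"tx":-475,"ty":-405,"tz":-65.5,"roll":-0.367},
  {"tx":-475,"ty":-405,"tz":-65.5,"roll":-0.367},
  {"tx":-475,"ty":-405,"tz":-65.5,"roll":-0.367},
  {"tx":-475,"ty":-405,"tz":-65.5,"roll":-0.367},
  {"tx":-475,"ty":-405,"tz":-65.5,"roll":-0.367},
  {"tx":-475,"ty":-405,"tz":-65.5,"roll":-0.367},
  {"tx":-475,"ty":-405,"tz":-65.5,"roll":-0.367},
  {"tx":-475,"ty":-405,"tz":-65.5,"roll":-0.367},
  {"tx":-475,"ty":-405,"tz":-65.5,"roll":-0.367},
], grip=40)

```text
t: 1.3
eef_pos: [454.0, 167.8, 267.1]
tcp_rot: [3.141, 0.001, -3.093]
ft_force: [0.8, 1.6, -0.2]
opening: 0.426
grip_force: 0.0
```

```bash
python3 -c "
from h import *
plan((520,-100,260,3.19),(524.5,-370,120,3.19),(524.5,-370,60,3.19))"
```

```text
t1.30 pos [454.  167.8 267.1] yaw -3.0934 F [ 0.8  1.6 -0.2] op 0.426 gf 0.0 j6 -1.40
tx -53.0 ty -270.7 tz 7.1 roll -0.0002
tx -44.5 ty -540.6 tz 147.1 roll -0.0002
tx -44.5 ty -540.6 tz 207.1 roll -0.0002
```

Emit:
step_arm([
  {"tx":-53,"ty":-271,"tz":7,"roll":0},
  {"tx":-53,"ty":-271,"tz":7,"roll":0},
  {"tx":-53,"ty":-271,"tz":7,"roll":0},
  {"tx":-53,"ty":-271,"tz":7,"roll":0},
  {"tx":-53,"ty":-271,"tz":7,"roll":0},
  {"tx":-53,"ty":-271,"tz":7,"roll":0},
  {"tx":-53,"ty":-271,"tz":7,"roll":0},
  {"tx":-45,"ty":-541,"tz":147,"roll":0},
  {"tx":-45,"ty":-541,"tz":147,"roll":0},
  {"tx":-45,"ty":-541,"tz":147,"roll":0},
  {"tx":-45,"ty":-541,"tz":147,"roll":0},
  {"tx":-45,"ty":-541,"tz":147,"roll":0},
])

```text
t: 2.3
eef_pos: [522.5, -285.1, 162.9]
tcp_rot: [-3.142, 0.0, -3.093]
ft_force: [1.5, -0.7, 0.0]
opening: 0.417
grip_force: 0.0
```

```bash
python3 -c "
from h import *
plan((524.5,-370,120,3.19),(524.5,-370,60,3.19))"
```

```text
t2.30 pos [ 522.5 -285.1  162.9] yaw -3.0934 F [ 1.5 -0.7  0. ] op 0.417 gf 0.0 j6 -2.23
tx 2.1 ty -84.9 tz 42.9 roll -0.0003
tx 2.1 ty -84.9 tz 102.9 roll -0.0003
```

Emit:
step_arm([
  {"tx":2,"ty":-75,"tz":35},
  {"tx":2,"ty":-75,"tz":35},
  {"tx":2,"ty":-75,"tz":35},
  {"tx":2,"ty":-75,"tz":85},
  {"tx":2,"ty":-75,"tz":85},
  {"tx":2,"ty":-75,"tz":85},
  {"tx":2,"ty":-75,"tz":85},
])

```text
validation failed for argument at $.mo...
```

```bash
python3 - <<'E'
from h import *
plan((524.5,-370,9,3.19))
a=cam("top")["pixels"][175:275,310:430]; b=cam("side")["pixels"][150:250,250:370]
cv2.imwrite("pics/g1.png",np.vstack([cv2.resize(a,(360,300),interpolation=2),cv2.resize(b,(360,300),interpolation=2)]))
E
```

```text
t2.30 pos [ 522.5 -285.1  162.9] yaw -3.0934 F [ 1.5 -0.7  0. ] op 0.417 gf 0.0 j6 -2.23
tx 2.1 ty -84.9 tz 153.9 roll -0.0003
```

View pics/g1.png

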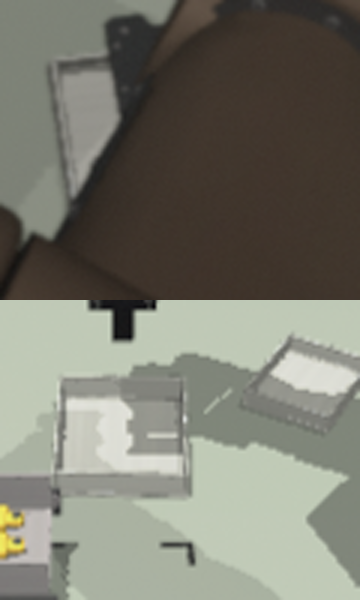

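The move was refused because each row needs all four fields. The picture shows the arm covering the tray in the top view. In the side view the tray is unchanged and the finger is above it at (122,325).

Emit:
step_arm([
  {"tx":2,"ty":-80,"tz":35,"roll":0},
  {"tx":2,"ty":-80,"tz":35,"roll":0},
  {"tx":2,"ty":-80,"tz":35,"roll":0},
  {"tx":2,"ty":-80,"tz":85,"roll":0},
  {"tx":2,"ty":-80,"tz":85,"roll":0},
  {"tx":2,"ty":-80,"tz":85,"roll":0},
  {"tx":2,"ty":-80,"tz":85,"roll":0},
])

```text
t: 2.98
eef_pos: [524.9, -362.6, 79.4]
tcp_rot: [3.141, -0.0, -3.093]
ft_force: [0.8, 0.3, 1.0]
opening: 0.424
grip_force: 0.0
```

```bash
python3 - <<'E'
from h import *
plan((524.5,-370,9,3.19))
E
```

```text
t2.98 pos [ 524.9 -362.6   79.4] yaw -3.0927 F [0.8 0.3 1. ] op 0.424 gf 0.0 j6 -2.33
tx 0.8 ty -7.3 tz 70.4 roll 0.0005
```

Emit:
step_arm([
  {"tx":0.8,"ty":-7,"tz":30,"roll":0},
  {"tx":0.8,"ty":-7,"tz":55,"roll":0},
  {"tx":0.8,"ty":-7,"tz":70,"roll":0},
  {"tx":0.8,"ty":-7,"tz":70,"roll":0},
  {"tx":0.8,"ty":-7,"tz":70,"roll":0},
])

```text
t: 3.4
eef_pos: [524.9, -370.2, 10.2]
tcp_rot: [-3.141, 0.001, -3.093]
ft_force: [-0.1, 0.1, 0.3]
opening: 0.423
grip_force: 0.0
```

Emit:
step_arm([
  {"tx":0,"ty":0,"tz":0,"roll":0},
  {"tx":0,"ty":0,"tz":0,"roll":0},
  {"tx":0,"ty":0,"tz":0,"roll":0},
  {"tx":0,"ty":0,"tz":0,"roll":0},
  {"tx":0,"ty":0,"tz":0,"roll":0},
  {"tx":0,"ty":0,"tz":0,"roll":0},
], grip=0)

```text
t: 3.9
eef_pos: [524.3, -370.4, 9.1]
tcp_rot: [-3.141, 0.0, -3.093]
ft_force: [1.3, -1.8, 1.1]
opening: 0.058
grip_force: 0.6
```

```bash
python3 - <<'E'
from h import *
plan((524.5,-370,9,3.19))
b=cam("side")["pixels"][150:250,250:370]
cv2.imwrite("pics/g2.png",cv2.resize(b,(720,600),interpolation=2))
E
```

```text
t3.90 pos [ 524.3 -370.4    9.1] yaw -3.0934 F [ 1.3 -1.8  1.1] op 0.058 gf 0.6 j6 -2.34
tx -0.2 ty 0.4 tz 0.1 roll -0.0002
```

View pics/g2.png

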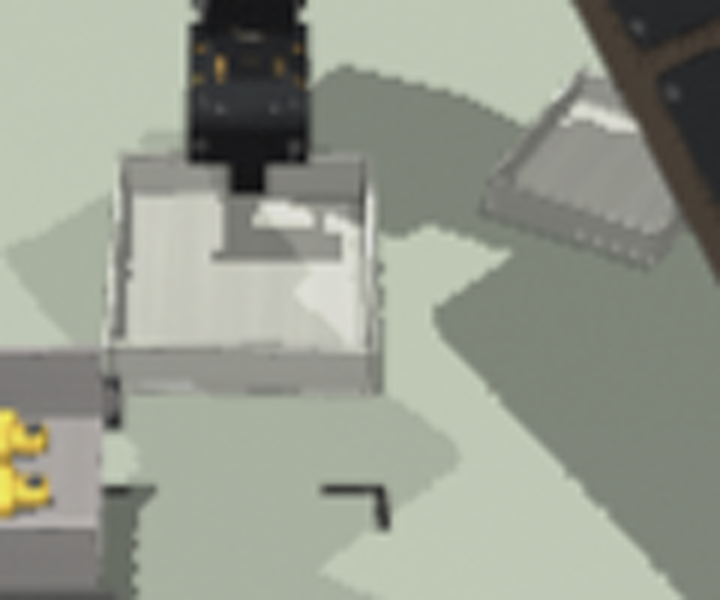

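The fingers stand either side of the near-robot-right wall, in its middle (250,170), and are nearly closed. I let them finish closing.

Emit:
step_arm([
  {"tx":0,"ty":0,"tz":0,"roll":0},
  {"tx":0,"ty":0,"tz":0,"roll":0},
  {"tx":0,"ty":0,"tz":0,"roll":0},
], grip=0)

```text
t: 4.2
eef_pos: [524.4, -370.6, 9.1]
tcp_rot: [-3.141, 0.001, -3.094]
ft_force: [0.4, -1.7, 4.8]
opening: 0.04
grip_force: 30.0
```

```bash
python3 -c "
from h import *
plan((519.5,-150,9,-3.08),(519.2,-105.5,9,-3.08))"
```

```text
t4.20 pos [ 524.4 -370.6    9.1] yaw -3.0937 F [ 0.4 -1.7  4.8] op 0.040 gf 30.0 j6 -2.34
tx -5.7 ty 220.5 tz 0.1 roll -0.0137
tx -7.5 ty 265.0 tz 0.1 roll -0.0137
```

Emit:
step_arm([
  {"tx":0,"ty":10,"tz":0,"roll":0},
  {"tx":-1,"ty":30,"tz":0,"roll":0},
  {"tx":-2,"ty":55,"tz":0,"roll":-0.003},
  {"tx":-3,"ty":80,"tz":0,"roll":-0.005},
  {"tx":-3.5,"ty":105,"tz":0,"roll":-0.007},
  {"tx":-4,"ty":130,"tz":0,"roll":-0.009},
  {"tx":-4.5,"ty":155,"tz":0,"roll":-0.01},
  {"tx":-5,"ty":180,"tz":0,"roll":-0.012},
  {"tx":-5.5,"ty":200,"tz":0,"roll":-0.014},
  {"tx":-5.7,"ty":215,"tz":0,"roll":-0.014},
  {"tx":-5.7,"ty":220,"tz":0,"roll":-0.014},
  {"tx":-5.7,"ty":220,"tz":0,"roll":-0.014},
], grip=0)

```text
t: 5.2
eef_pos: [519.2, -148.7, 9.1]
tcp_rot: [3.141, -0.0, -3.078]
ft_force: [0.2, 8.2, 9.0]
opening: 0.038
grip_force: 30.0
```

```bash
python3 - <<'E'
from h import *
plan((519.2,-105.5,9,-3.08))
b=cam("side")["pixels"][170:290,195:355]
cv2.imwrite("pics/g3.png",cv2.resize(b,(800,600),interpolation=2))
E
```

```text
t5.20 pos [ 519.2 -148.7    9.1] yaw -3.0782 F [0.2 8.2 9. ] op 0.038 gf 30.0 j6 -2.04
tx -2.7 ty 43.1 tz 0.1 roll 0.0018
```

View pics/g3.png

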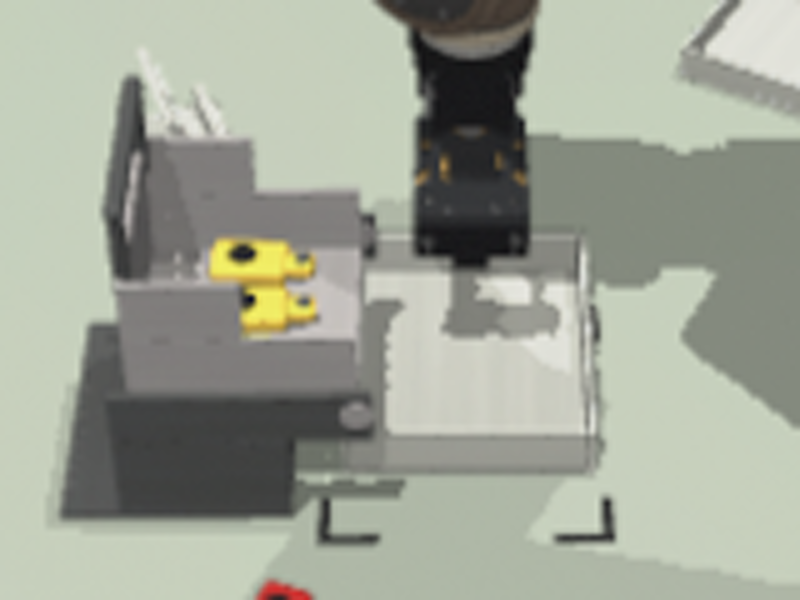

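The tray slides under the lip as planned. Its front-left bottom corner is at (597,470) and the mark's inner corner at (606,535). I do the last 43 mm now.

Emit:
step_arm([
  {"tx":-0.7,"ty":10,"tz":0,"roll":0},
  {"tx":-1.5,"ty":20,"tz":0,"roll":0.001},
  {"tx":-2,"ty":30,"tz":0,"roll":0.002},
  {"tx":-2.5,"ty":38,"tz":0,"roll":0.002},
  {"tx":-2.7,"ty":43,"tz":0,"roll":0.002},
  {"tx":-2.7,"ty":43,"tz":0,"roll":0.002},
  {"tx":-2.7,"ty":43,"tz":0,"roll":0.002},
], grip=0)

```text
t: 5.83
eef_pos: [519.6, -106.7, 9.0]
tcp_rot: [3.141, 0.001, -3.082]
ft_force: [1.9, 5.8, 7.8]
opening: 0.039
grip_force: 30.0
```

```bash
python3 - <<'E'
from h import *
plan((519.2,-105.5,9,-3.08))
b=cam("side")["pixels"][225:285,255:335]
cv2.imwrite("pics/g4.png",cv2.resize(b,(800,600),interpolation=2))
for L in ([-80,95,0],[-80,-95,0],[80,95,0],[-75,90,0],[-75,90,35],[-75,-90,35],[75,90,35],[75,90,0]):
    P=rz(.0616)@L+[514.1,-17.7,0]; print(L,((proj("side",P)-[255,225]+.5)*10-.5).round(0))
E
```

```text
t5.83 pos [ 519.6 -106.7    9. ] yaw -3.0815 F [1.9 5.8 7.8] op 0.039 gf 30.0 j6 -1.96
tx 0.3 ty 1.2 tz 0.0 roll -0.0015
[-80, 95, 0] [[610. 519.]]
[-80, -95, 0] [[583.  72.]]
[80, 95, 0] [[ 59. 518.]]
[-75, 90, 0] [[592. 506.]]
[-75, 90, 35] [[597. 424.]]
[-75, -90, 35] [[572.   2.]]
[75, 90, 35] [[ 74. 423.]]
[75, 90, 0] [[ 77. 505.]]
```

View pics/g4.png

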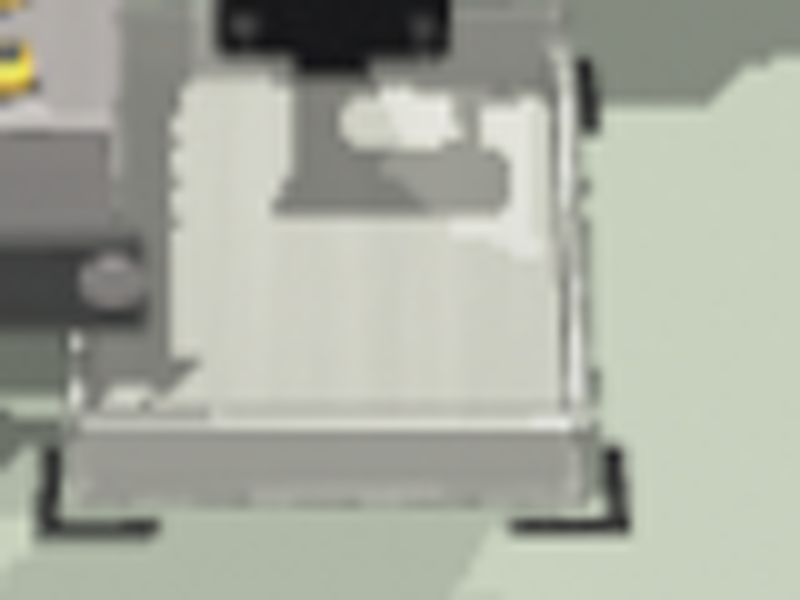

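The tray sits centred. Its bottom edge is at v≈503 against the mark's 520, its left edge at 75 against 60, and its right edge at 590 against 607, so the gap is about 5 mm on each of these three sides. I release and lift.

Emit:
step_arm([
  {"tx":0,"ty":0,"tz":0,"roll":0},
  {"tx":0,"ty":0,"tz":0,"roll":0},
  {"tx":0,"ty":0,"tz":0,"roll":0},
  {"tx":0,"ty":0,"tz":0,"roll":0},
  {"tx":0,"ty":0,"tz":-10,"roll":0},
  {"tx":0,"ty":0,"tz":-35,"roll":0},
  {"tx":0,"ty":0,"tz":-75,"roll":0},
  {"tx":0,"ty":0,"tz":-115,"roll":0},
  {"tx":0,"ty":0,"tz":-155,"roll":0},
  {"tx":0,"ty":0,"tz":-195,"roll":0},
  {"tx":0,"ty":0,"tz":-235,"roll":0},
  {"tx":0,"ty":0,"tz":-265,"roll":0},
], grip=30)

```text
t: 6.88
eef_pos: [519.0, -107.2, 278.1]
tcp_rot: [-3.14, 0.003, -3.081]
ft_force: [-0.2, -0.3, -1.0]
opening: 0.317
grip_force: 0.0
```

```bash
python3 -c "
from h import *
plan((703.5,-5.5,275,1.632))"
```

```text
t6.88 pos [ 519.  -107.2  278.1] yaw -3.0815 F [-0.2 -0.3 -1. ] op 0.317 gf 0.0 j6 -1.96
tx -190.2 ty 90.4 tz 3.1 roll 1.5697
```

Emit:
step_arm([
  {"tx":-190,"ty":90.5,"tz":3,"roll":1.57},
  {"tx":-190,"ty":90.5,"tz":3,"roll":1.57},
  {"tx":-190,"ty":90.5,"tz":3,"roll":1.57},
  {"tx":-190,"ty":90.5,"tz":3,"roll":1.57},
  {"tx":-190,"ty":90.5,"tz":3,"roll":1.57},
  {"tx":-190,"ty":90.5,"tz":3,"roll":1.57},
  {"tx":-190,"ty":90.5,"tz":3,"roll":1.57},
  {"tx":-190,"ty":90.5,"tz":3,"roll":1.57},
  {"tx":-190,"ty":90.5,"tz":3,"roll":1.57},
  {"tx":-190,"ty":90.5,"tz":3,"roll":1.57},
  {"tx":-190,"ty":90.5,"tz":3,"roll":1.57},
  {"tx":-190,"ty":90.5,"tz":3,"roll":1.57},
], grip=40)

```text
t: 7.88
eef_pos: [703.1, -5.5, 271.4]
tcp_rot: [-3.141, -0.0, 1.696]
ft_force: [-0.7, 0.7, 0.2]
opening: 0.419
grip_force: 0.0
```

Emit:
step_arm([
  {"tx":0,"ty":0,"tz":0,"roll":0.07},
])

```text
t: 7.97
eef_pos: [703.1, -5.5, 271.5]
tcp_rot: [-3.141, -0.0, 1.625]
ft_force: [-0.4, 0.5, -0.1]
opening: 0.421
grip_force: 0.0
```

```bash
python3 - <<'E'
from h import *
plan((703.5,-5.5,197,1.632))
# check tray from the top: expected corner pixels in the crop
a=cam("top")["pixels"][190:280,200:320]
cv2.imwrite("pics/g5.png",cv2.resize(a,(800,600),interpolation=2))
for n in ("top",):
  for L in ([-80,95,0],[-80,-95,0],[-75,90,35],[-75,-90,35],[-75,-90,0],[75,90,35],[75,-90,35]):
    P=rz(.0616)@L+[514.1,-17.7,0]; print(L,((proj(n,P)-[200,190]+.5)*6.667-.5).round(0))
E
```

```text
t7.97 pos [703.1  -5.5 271.5] yaw 1.6248 F [-0.4  0.5 -0.1] op 0.421 gf 0.0 j6 -0.16
tx -0.1 ty 0.4 tz 74.5 roll -0.0072
[-80, 95, 0] [[193. 524.]]
[-80, -95, 0] [[687. 452.]]
[-75, 90, 35] [[195. 499.]]
[-75, -90, 35] [[678. 429.]]
[-75, -90, 0] [[672. 441.]]
[75, 90, 35] [[147. 108.]]
[75, -90, 35] [[616.  41.]]
```

View pics/g5.png

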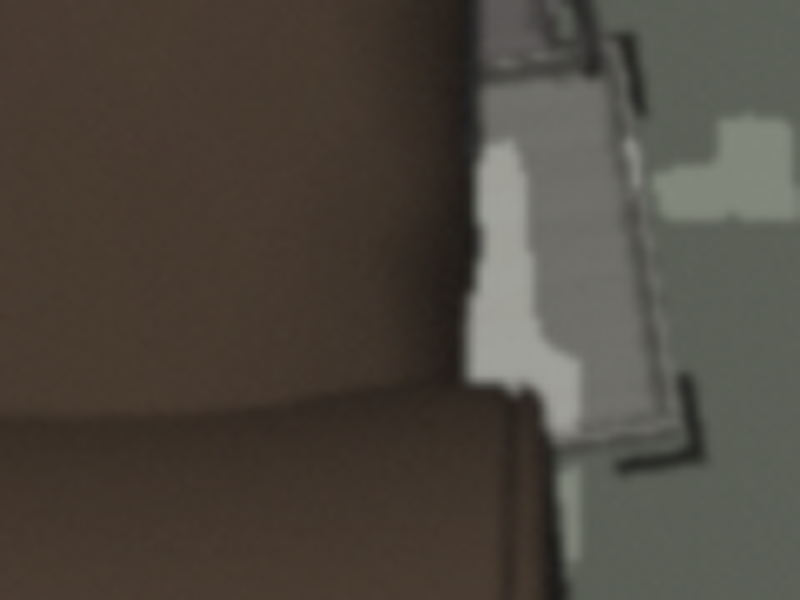

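The tray is within the marks here too: its right front corner is at (680,430) and the mark's inner corner at (690,450). I lower onto the handle and close the fingers loosely around it.

Emit:
step_arm([
  {"tx":0,"ty":0.4,"tz":30,"roll":-0.007},
  {"tx":0,"ty":0.4,"tz":55,"roll":-0.007},
  {"tx":0,"ty":0.4,"tz":70,"roll":-0.007},
  {"tx":0,"ty":0.4,"tz":74.5,"roll":-0.007},
  {"tx":0,"ty":0.4,"tz":74.5,"roll":-0.007},
])

```text
t: 8.43
eef_pos: [703.5, -5.5, 195.7]
tcp_rot: [-3.14, -0.0, 1.64]
ft_force: [-1.0, -1.6, -0.2]
opening: 0.419
grip_force: 0.0
```

Emit:
step_arm([
  {"tx":0,"ty":0,"tz":0,"roll":0},
  {"tx":0,"ty":0,"tz":0,"roll":0},
  {"tx":0,"ty":0,"tz":0,"roll":0},
  {"tx":0,"ty":0,"tz":0,"roll":0},
  {"tx":0,"ty":0,"tz":0,"roll":0},
  {"tx":0,"ty":0,"tz":0,"roll":0},
], grip=14)

```text
t: 8.93
eef_pos: [704.0, -5.4, 196.7]
tcp_rot: [3.141, 0.0, 1.639]
ft_force: [-0.5, 0.2, 0.7]
opening: 0.155
grip_force: 0.0
```

```bash
python3 - <<'E'
from h import *
plan()
h=np.array([575.97,-13.87,85]); R=rz(.0616)
a0=np.arctan2(130,127); r=np.hypot(130,127)
P=lambda t: R@[r*np.cos(a0+t),0.5,r*np.sin(a0+t)]
y=env.state()["tcp_rot"][2]
for t in np.arange(.1,1.51,.1):
    d=P(t)-P(0); print("%.1f tx %.1f ty %.1f tz %.1f"%(t,d[0]*np.cos(y)+d[1]*np.sin(y),d[0]*np.sin(y)-d[1]*np.cos(y),-d[2]))
E
```

```text
t8.93 pos [704.   -5.4 196.7] yaw 1.6389 F [-0.5  0.2  0.7] op 0.155 gf 0.0 j6 -0.17
0.1 tx 0.1 ty -13.6 tz -12.0
0.2 tx 0.2 ty -28.4 tz -22.6
0.3 tx 0.3 ty -44.1 tz -31.7
0.4 tx 0.4 ty -60.6 tz -39.2
0.5 tx 0.5 ty -77.9 tz -45.0
0.6 tx 0.6 ty -95.6 tz -49.0
0.7 tx 0.7 ty -113.6 tz -51.2
0.8 tx 0.9 ty -131.8 tz -51.7
0.9 tx 1.0 ty -149.9 tz -50.3
1.0 tx 1.1 ty -167.8 tz -47.1
1.1 tx 1.2 ty -185.2 tz -42.2
1.2 tx 1.3 ty -202.1 tz -35.5
1.3 tx 1.4 ty -218.3 tz -27.1
1.4 tx 1.5 ty -233.5 tz -17.2
1.5 tx 1.6 ty -247.7 tz -5.9
```

Emit:
step_arm([
  {"tx":0,"ty":-6.7,"tz":-6.2,"roll":0},
  {"tx":0.1,"ty":-13.6,"tz":-12,"roll":0},
  {"tx":0.2,"ty":-28.4,"tz":-22.6,"roll":0},
  {"tx":0.3,"ty":-44.1,"tz":-31.7,"roll":0},
  {"tx":0.4,"ty":-60.6,"tz":-39.2,"roll":0},
  {"tx":0.5,"ty":-77.9,"tz":-45,"roll":0},
  {"tx":0.6,"ty":-95.6,"tz":-49,"roll":0},
  {"tx":0.7,"ty":-113.6,"tz":-51.2,"roll":0},
  {"tx":0.9,"ty":-131.8,"tz":-51.7,"roll":0},
  {"tx":1,"ty":-149.9,"tz":-50.3,"roll":0},
  {"tx":1.1,"ty":-159,"tz":-48.8,"roll":0},
  {"tx":1.1,"ty":-167.8,"tz":-47.1,"roll":0},
])

```text
t: 9.93
eef_pos: [536.3, -15.8, 244.1]
tcp_rot: [3.139, 0.0, 1.639]
ft_force: [3.2, -0.1, 2.1]
opening: 0.146
grip_force: 1.6
```

```bash
python3 - <<'E'
from h import *
plan()
y=1.639
h=np.array([575.97,-13.87,85]); R=rz(.0616)
a0=np.arctan2(130,127); r=np.hypot(130,127)
P=lambda t: R@[r*np.cos(a0+t),0.5,r*np.sin(a0+t)]
for t in (1.05,1.1,1.15,1.2,1.25,1.3,1.35,1.4,1.43,1.45,1.47):
    d=P(t)-P(1.0); print("%.2f tx %.1f ty %.1f tz %.1f"%(t,d[0]*np.cos(y)+d[1]*np.sin(y),d[0]*np.sin(y)-d[1]*np.cos(y),-d[2]))
E
```

```text
t9.93 pos [536.3 -15.8 244.1] yaw 1.6387 F [ 3.2 -0.1  2.1] op 0.146 gf 1.6 j6 -0.22
1.05 tx 0.1 ty -8.8 tz 2.3
1.10 tx 0.1 ty -17.5 tz 5.0
1.15 tx 0.2 ty -26.0 tz 8.1
1.20 tx 0.2 ty -34.4 tz 11.6
1.25 tx 0.3 ty -42.5 tz 15.6
1.30 tx 0.3 ty -50.5 tz 20.0
1.35 tx 0.4 ty -58.3 tz 24.7
1.40 tx 0.4 ty -65.7 tz 29.9
1.43 tx 0.5 ty -70.1 tz 33.1
1.45 tx 0.5 ty -73.0 tz 35.4
1.47 tx 0.5 ty -75.8 tz 37.7
```

Emit:
step_arm([
  {"tx":0.1,"ty":-8.8,"tz":2.3,"roll":0},
  {"tx":0.1,"ty":-17.5,"tz":5,"roll":0},
  {"tx":0.2,"ty":-26,"tz":8.1,"roll":0},
  {"tx":0.2,"ty":-34.4,"tz":11.6,"roll":0},
  {"tx":0.3,"ty":-42.5,"tz":15.6,"roll":0},
  {"tx":0.3,"ty":-50.5,"tz":20,"roll":0},
  {"tx":0.4,"ty":-58.3,"tz":24.7,"roll":0},
  {"tx":0.4,"ty":-65.7,"tz":29.9,"roll":0},
  {"tx":0.5,"ty":-70.1,"tz":33.1,"roll":0},
  {"tx":0.5,"ty":-70.1,"tz":33.1,"roll":0},
  {"tx":0.5,"ty":-70.1,"tz":33.1,"roll":0},
  {"tx":0.5,"ty":-70.1,"tz":33.1,"roll":0},
])

```text
t: 10.93
eef_pos: [466.4, -20.0, 210.2]
tcp_rot: [-3.141, -0.0, 1.639]
ft_force: [0.3, -0.6, 0.2]
opening: 0.147
grip_force: 0.0
```

```bash
python3 - <<'E'
from h import *
plan()
a=cam("top")["pixels"][110:290,190:340]; b=cam("side")["pixels"][160:290,190:350]
cv2.imwrite("pics/g6.png",np.hstack([cv2.resize(a,(375,450),interpolation=2),cv2.resize(b,(425,450),interpolation=2)]))
E
```

```text
t10.93 pos [466.4 -20.  210.2] yaw 1.6388 F [ 0.3 -0.6  0.2] op 0.147 gf 0.0 j6 -0.25
```

View pics/g6.png

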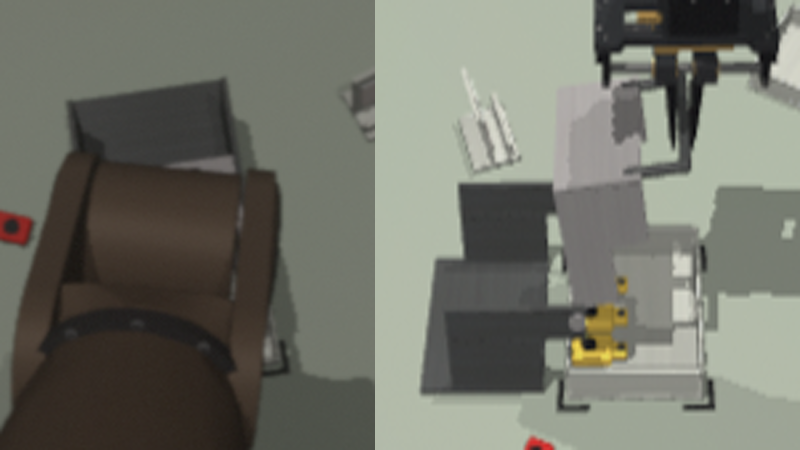

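All three fobs are off the bin. The side view shows them in the tray at about (600,350), (605,320) and (622,285), the last one partly hidden. I swing the bin back.

```bash
python3 - <<'E'
import numpy as np
a0=np.arctan2(130,127); r=np.hypot(130,127)
for t in (1.4,1.35,1.3,1.2,1.1,1.0,.9,.8,.7,.6,.5,.4,.3,.2,.1,.05,0): print("%.2f ty %.1f tz %.1f"%(t,r*(np.cos(a0+t)-np.cos(a0+1.43)),-r*(np.sin(a0+t)-np.sin(a0+1.43))))
E
```

```text
1.40 ty 4.4 tz -3.3
1.35 ty 11.9 tz -8.4
1.30 ty 19.6 tz -13.2
1.20 ty 35.7 tz -21.5
1.10 ty 52.6 tz -28.2
1.00 ty 70.1 tz -33.1
0.90 ty 88.0 tz -36.3
0.80 ty 106.1 tz -37.7
0.70 ty 124.3 tz -37.3
0.60 ty 142.3 tz -35.0
0.50 ty 160.0 tz -31.0
0.40 ty 177.2 tz -25.2
0.30 ty 193.8 tz -17.7
0.20 ty 209.5 tz -8.7
0.10 ty 224.3 tz 2.0
0.05 ty 231.2 tz 7.8
0.00 ty 237.9 tz 14.0
```

Emit:
step_arm([
  {"tx":0,"ty":0,"tz":0,"roll":0},
  {"tx":0,"ty":0,"tz":0,"roll":0},
  {"tx":0,"ty":4.4,"tz":-3.3,"roll":0},
  {"tx":-0.1,"ty":11.9,"tz":-8.4,"roll":0},
  {"tx":-0.1,"ty":19.6,"tz":-13.2,"roll":0},
  {"tx":-0.2,"ty":35.7,"tz":-21.5,"roll":0},
  {"tx":-0.3,"ty":52.6,"tz":-28.2,"roll":0},
  {"tx":-0.4,"ty":70.1,"tz":-33.1,"roll":0},
  {"tx":-0.6,"ty":88,"tz":-36.3,"roll":0},
  {"tx":-0.7,"ty":106.1,"tz":-37.7,"roll":0},
  {"tx":-0.8,"ty":115.2,"tz":-37.6,"roll":0},
  {"tx":-0.9,"ty":124.3,"tz":-37.3,"roll":0},
])

```text
t: 12.03
eef_pos: [591.3, -12.3, 247.7]
tcp_rot: [-3.141, -0.0, 1.639]
ft_force: [-1.8, 0.5, 0.8]
opening: 0.147
grip_force: 0.9
```

Emit:
step_arm([
  {"tx":-0.1,"ty":9,"tz":1,"roll":0},
  {"tx":-0.1,"ty":18,"tz":2.3,"roll":0},
  {"tx":-0.2,"ty":35.7,"tz":6.3,"roll":0},
  {"tx":-0.3,"ty":52.9,"tz":12.1,"roll":0},
  {"tx":-0.4,"ty":69.5,"tz":19.6,"roll":0},
  {"tx":-0.5,"ty":85.2,"tz":28.6,"roll":0},
  {"tx":-0.6,"ty":100,"tz":39.3,"roll":0},
  {"tx":-0.6,"ty":106.9,"tz":45.1,"roll":0},
  {"tx":-0.7,"ty":110.3,"tz":48.1,"roll":0},
  {"tx":-0.7,"ty":112,"tz":49.7,"roll":0},
  {"tx":-0.7,"ty":113.6,"tz":51.3,"roll":0},
  {"tx":-0.7,"ty":113.6,"tz":51.3,"roll":0},
])

```text
t: 13.03
eef_pos: [703.8, -5.4, 196.5]
tcp_rot: [3.141, -0.0, 1.639]
ft_force: [0.1, 0.9, 0.3]
opening: 0.146
grip_force: 0.1
```

Emit:
step_arm([
  {"tx":0,"ty":0.7,"tz":0.3,"roll":0},
  {"tx":0,"ty":1.4,"tz":0.6,"roll":0},
  {"tx":0,"ty":2,"tz":1,"roll":0},
  {"tx":0,"ty":2,"tz":1,"roll":0},
])

```text
t: 13.37
eef_pos: [705.0, -5.4, 196.1]
tcp_rot: [-3.14, 0.0, 1.639]
ft_force: [-7.0, -1.7, 4.9]
opening: 0.147
grip_force: 3.9
```

Emit:
step_arm([
  {"tx":0,"ty":0.7,"tz":0.3,"roll":0},
  {"tx":0,"ty":1.4,"tz":0.6,"roll":0},
  {"tx":0,"ty":2,"tz":1,"roll":0},
  {"tx":0,"ty":2,"tz":1,"roll":0},
  {"tx":0,"ty":2,"tz":1,"roll":0},
])

```text
t: 13.78
eef_pos: [705.1, -5.4, 196.0]
tcp_rot: [-3.136, 0.0, 1.639]
ft_force: [-20.3, -0.9, 13.5]
opening: 0.148
grip_force: 10.3
```

The bin is on its level stop: a 2 mm command moved it 0.1 mm, at 20 N. I back off, open and lift away.

Emit:
step_arm([
  {"tx":0,"ty":-1.5,"tz":-0.8,"roll":0},
  {"tx":0,"ty":-3,"tz":-2,"roll":0},
  {"tx":0,"ty":-3,"tz":-2,"roll":0},
])

```text
t: 14.03
eef_pos: [704.9, -5.4, 197.2]
tcp_rot: [3.14, 0.0, 1.639]
ft_force: [-3.6, -1.2, 2.8]
opening: 0.148
grip_force: 1.9
```

Emit:
step_arm([
  {"tx":0,"ty":0,"tz":0,"roll":0},
  {"tx":0,"ty":0,"tz":0,"roll":0},
  {"tx":0,"ty":0,"tz":0,"roll":0},
  {"tx":0,"ty":0,"tz":0,"roll":0},
  {"tx":0,"ty":0,"tz":-15,"roll":0},
  {"tx":0,"ty":0,"tz":-40,"roll":0},
  {"tx":0,"ty":0,"tz":-80,"roll":0},
  {"tx":0,"ty":0,"tz":-110,"roll":0},
], grip=40)

```text
t: 14.7
eef_pos: [705.0, -5.3, 308.5]
tcp_rot: [3.141, 0.0, 1.639]
ft_force: [-0.1, 0.2, 1.5]
opening: 0.42
grip_force: 0.0
```

```bash
python3 -c "
from h import *
plan((500,400,320,1.639))"
```

```text
t14.70 pos [705.   -5.3 308.5] yaw 1.6389 F [-0.1  0.2  1.5] op 0.420 gf 0.0 j6 -0.17
tx 418.3 ty -177.0 tz -11.5 roll -0.0001
```

Emit:
step_arm([
  {"tx":418,"ty":-177,"tz":-12,"roll":0},
  {"tx":418,"ty":-177,"tz":-12,"roll":0},
  {"tx":418,"ty":-177,"tz":-12,"roll":0},
  {"tx":418,"ty":-177,"tz":-12,"roll":0},
  {"tx":418,"ty":-177,"tz":-12,"roll":0},
  {"tx":418,"ty":-177,"tz":-12,"roll":0},
  {"tx":418,"ty":-177,"tz":-12,"roll":0},
  {"tx":418,"ty":-177,"tz":-12,"roll":0},
  {"tx":418,"ty":-177,"tz":-12,"roll":0},
  {"tx":418,"ty":-177,"tz":-12,"roll":0},
  {"tx":418,"ty":-177,"tz":-12,"roll":0},
  {"tx":418,"ty":-177,"tz":-12,"roll":0},
])

```text
t: 15.7
eef_pos: [496.7, 404.8, 318.4]
tcp_rot: [-3.141, -0.002, 1.644]
ft_force: [-0.1, -0.1, 0.0]
opening: 0.422
grip_force: 0.0
```

```bash
python3 - <<'E'
from h import *
plan()
a=cam("top")["pixels"][110:290,190:340]; b=cam("side")["pixels"][160:290,190:350]
cv2.imwrite("pics/g7.png",np.hstack([cv2.resize(a,(375,450),interpolation=2),cv2.resize(b,(425,450),interpolation=2)]))
E
```

```text
t15.70 pos [496.7 404.8 318.4] yaw 1.6437 F [-0.1 -0.1  0. ] op 0.422 gf 0.0 j6 0.51
```

View pics/g7.png

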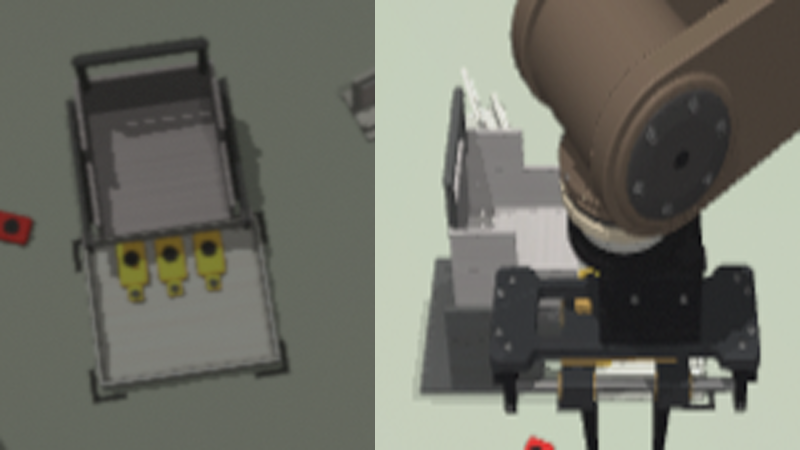

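The top view shows all three fobs in the tray at (133,260), (171,260) and (210,255). The tray is inside its four marks, and the bin is empty with its handle back at its starting pixels.

```bash
python3 -c "
from cell import env
print(env.job_done())"
```

```text
the job is handed in; nothing more can be done
None
```

The job is handed in at about 16 s: the tray is on its marks with all three fobs in it, the bin is back on its level stop, and neither the jar, the key nor the tag holder was touched, though I did not picture the jar and key again at the end.

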